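# Nudge a bracket home on its weld-fixture pins

### The arm

A 6-joint arm with a two-finger parallel gripper is mounted at the origin on the work surface. World frame = base frame: x ahead of the robot, y to its left, z up, the work surface at z = 0. Lengths are in m, angles in degrees, forces in N, time in s.
With the tool pointing down it reaches from about 0.375 to 0.9 m from the base axis. Payload 3.1 kg.
Tool frame: the origin (TCP) lies at the very end of the fingers, on their centre line; the grasp point (between the pads) lies 19 mm behind it; z points along the fingers, y is the direction in which the jaws open and shut (so a half turn about z gives the same grasp; the last joint's range is limited). The gripper opens to 87 mm and grips with 3 to 60 N. Pads are 19 mm wide; open, the fingers measure 117 mm over their backs; the gripper's body (75 mm by 190 mm) begins 51 mm behind the grasp point.
Start: joints at [56.007, 30.224, 82.088, -0, 67.689, -10.227], TCP at [0.252, 0.572, 0.223] pointing down, gripper open.
Joint ranges: [-176.69, 176.69], [-43.24, 126.21], [12.49, 139.97], [-82, 262], [0, 151.66], [-163.58, 163.58]. Speed limits (degrees/s): [159.86, 159.86, 180, 180, 180, 180].

### API

Orientations are given as a 3x3 rotation matrix whose columns are the frame's x, y, z axes.
In Python, from rig import readout, capture, camera_model, bot, spot_in, regions_of gives the robot as it stands.
- The arm moves only by the tool send_rows, never from a script. Its argument "moves" is a list that holds one entry, the list of rows, each a list of 7 numbers: the turn, a rotation vector about the tool's x, y, z in degrees, then the shift along the tool's x, y, z in cm, then the opening, from -1 (shut) to 1 (fully open). A call has exactly 5 rows; each row shifts and turns the commanded pose from where the row before left it, along the tool's axes as they then stand; what a row does not reach is not made up. A row lasts 1/10 s, in which the tool goes at most 50 mm and 8.59 degrees, less where a joint would pass 70% of its speed; a pose out of reach is approached as far as the arm can. A call with a gripper value outside its range is refused whole. The fingers move at their own pace and stop on an object; the grip force is fixed at half the most. Time passes only in rows, so rows that do not move let the fingers close, or fill a call up. It gives the time, the measured TCP pose, the force and the opening at its end, in the units of the state.
- readout.read_state(): the state, without advancing time (a new reading comes with each control period).
- capture(name): name is "scene" or "top" or "wrist"; returns the picture (480x640x3 uint8, blue, green, red); there is no depth.
- camera_model(name): a dict with "camera_matrix" (3x3 intrinsics, pixels), "k1" (the pictures are not rectified: a ray, as slopes to the right and down, at radius r is drawn at 1 + k1 r^2 times it, then the intrinsics apply), "pose" (4x4, takes a point from camera to world coordinates). Camera axes: x right, y up, looking along -z (the intrinsics and any distortion apply to the point x, -y, -z); pixel columns grow to the right and rows downward; lengths in m; the calibration is good to about 2 mm. A picture is of the moment at which its call begins: read the wrist's pose just before it. camera_model takes no time and is no camera call; for the wrist camera it gives the pose at the moment of the call.
- bot.hand_in(): hands the job in, once; it reports no verdict.
Trained networks look in the newest picture that a camera, given by its name, has taken for a name from the list of things; names that differ only in an ending like _2 or _b are one class to them, and where a whole thing is asked for, a point or a joint stands for the part that bears it (a point fixed in the world has none). Each returns a list of dicts, best first, with "p" (0 to 1); they miss things now and then, are a little off and sometimes report something else, mostly with a low value. They report only what shows in the picture. A call takes as long as a camera call. They do not tell look-alikes from the thing itself.
- spot_in(camera, thing): "location" ([x, y, z] in m, in world coordinates, good to about 4 mm: the middle of the surface that is visible of it).
- regions_of(camera, thing): "mask" (480x640 bool, what is visible of it).
The state is a dict: "time_s": time; "joint_positions": joint angles; "qvel": joint speeds; "tau": joint torques, N m; "position": TCP position; "tcp_rot": TCP orientation; "force": force on the tool from outside, world axes, zero at the start; "moment": the same for the moment, N m; "opening": opening from 0.0 (shut) to 1.0 (fully open).
Only numpy, scipy, OpenCV 4.12 (cv2) and the standard library are available. Lean on these libraries where they do the work, as an engineer would, in place of code of your own. Each camera call takes 0.05 s, during which the arm holds its last target. There are 200 camera calls.

### The job

The aluminium bracket lies askew on the ledge of the weld fixture, short of the two locating pins. Push it along with the fingers, without gripping or lifting it, until both holes drop over the pins and it lies flat on the fixture's seat, upright wall on the ledge side. Leave everything else on the bench where it is, and finish with the hand clear.

Things in the scene. Friction and masses are not known exactly. Their poses are not given: they have to be found in the camera images.
- bracket: loose aluminium bracket, 0.28 to 0.46 kg; origin at the centre of its foot's underside. Foot: plate 100 (own x) x 130 (own y) x 6 mm with two 18 mm through holes at x 0, y +-45 mm. An upright wall stands on its rear (-x) edge, a rib along its middle. Centre of mass at about x -15, y 0 mm. Starts on the ledge, up to 15 degrees askew, 60 to 80 mm short (along the fixture's -x) of its place
- fixture: fixed steel weld fixture; origin on the bench below the seat centre; x points from the ledge towards the pins (the way the bracket must travel), z up. Base plate x -155 to +70, y -85 to +85 mm, its top (the seat) 18 mm above the bench. Once its holes meet the pins the bracket drops 12 mm to the seat; then its axes agree with the fixture's
- seat (a point): seat centre on top of the base plate, midway between the pins; axes as the fixture. The seated bracket's origin comes here
- pin_left (a point): middle of the flat top of the left pin, x 0, y +45 mm on the fixture, 29.5 mm above the bench. Upright steel pin, 14 mm diameter, tapering to 7 mm over the top 6.5 mm; it stands 11.5 mm above the seat
- pin_right (a point): the same on the right pin, x 0, y -45 mm on the fixture
- ledge_edge (a point): middle of the ledge's top edge on the pin side, x -53, y 0 mm on the fixture, 30 mm above the bench. The ledge is a flat steel block reaching from here 100 mm towards the fixture's -x, 150 mm wide, 12 mm higher than the seat. The bracket slides off it over the pin tops; seated, its rear edge clears the ledge by 3 mm
- upright_rear: rear (-x) half of the thickness of the bracket's upright wall. The whole wall: 6 mm thick, x -50 to -44, y -65 to +65 mm on the bracket, top 51 mm above the foot's underside. Origin of this piece 25 mm above the foot's underside, x -48.5, y 0 mm on the bracket
- upright_front: front (+x) half of the thickness of the same wall; origin 25 mm above the foot's underside, x -45.5, y 0 mm on the bracket
- rib_left: left (+y) half of the thickness of the bracket's rib. The whole rib: 6 mm thick, x -44 to +16, y -3 to +3 mm on the bracket, top 36 mm above the foot's underside. Origin of this piece 18.5 mm above the foot's underside, x -17, y +1.5 mm on the bracket
- rib_right: right (-y) half of the thickness of the rib; origin as rib_left but y -1.5 mm
- tape_measure: a tape measure standing on edge, 70 x 40 x 65 mm; origin at the centre of its underside. Must be left alone.
- pipe_offcut: a short steel pipe offcut standing on end, 48 mm diameter, 45 mm tall; origin at the centre of its underside. Must be left alone.
- water_bottle: a clear water bottle with a blue cap, 64 mm diameter, 200 mm tall; origin at the centre of its underside. Must be left alone.
- wrench: a steel wrench lying flat; origin under it. Must be left alone.
- brush: a brush lying down; origin under it. Must be left alone.
- square: an engineer's square lying flat, stock 90 mm, blade 110 mm; origin under the middle of its stock. Must be left alone.
Mind the look-alikes: they are no part of the job. There is more than one size of the bracket; the job needs the smaller.

How it is judged:
By the outcome, as a careful person would: the job done as asked, in the order asked, and still so for the second after the job is handed in, with the robot touching nothing.
It also fails if it takes over 58 s, if anything falls off the work surface, if the arm or the gripper's body presses on something with over 40 N, if the wrist force passes 120 N, or if a joint passes its speed limit or range.

## Working session

There is one attempt and no reset: what is moved stays moved. The work goes in short steps, Python scripts to look and compute and a tool call to move; the robot and the scene stay as the last step left them, time stands still between calls to the robot, and variables do not carry over. Pictures are saved under pics/ and viewed, about 8 in all and at most 12, crops included, and the job is handed in when it is done.

Besides the shell and the picture viewer there is one more tool, called after "Emit:" as name([rows], argument=value, ...), one row to a line, values as JSON. send_rows: Moves the arm, as the interface text tells. Its arguments: {"type":"object","properties":{"moves":{"type":"array","items":{"type":"array","items":{"type":"array","items":{"type":"number"}}}}},"required":["moves"]}

```bash
ls; mkdir -p pics; python3 - <<'E'
from rig import readout, capture, camera_model, bot, spot_in, regions_of
import cv2,numpy as np
s=readout.read_state();print(s['time_s'],s['position'],np.round(s['tcp_rot'],3).tolist(),s['opening'])
for c in ('top','scene'):
    cv2.imwrite(f'pics/{c}0.png',capture(c))
    for t in ['bracket','fixture','pin_left','pin_right','ledge_edge','upright_rear','rib_left','upright_front','seat','tape_measure','pipe_offcut','water_bottle','wrench','brush','square']:
        print(c,t,[(round(d['p'],2),np.round(d['location'],3).tolist()) for d in spot_in(c,t)[:4]])
for c in ('top','scene','wrist'):
    m=camera_model(c);print(c,np.round(m['camera_matrix'],1).tolist(),m['k1'],np.round(m['pose'],3).tolist())
print(readout.read_state()['time_s'])
E
```

```text
pics
0.0 [0.25146156 0.57140441 0.22157792] [[-0.915, 0.403, -0.001], [0.403, 0.915, -0.002], [0.0, -0.002, -1.0]] 0.9997227390304331
top bracket [(0.7, [0.578, -0.006, 0.032]), (0.66, [0.64, 0.012, 0.021]), (0.63, [0.333, -0.107, 0.008])]
top fixture [(0.82, [0.639, 0.016, 0.021])]
top pin_left [(0.85, [0.636, 0.013, 0.022]), (0.7, [0.669, -0.139, 0.033])]
top pin_right [(0.68, [0.637, 0.017, 0.016])]
top ledge_edge [(0.94, [0.634, 0.017, 0.015]), (0.33, [0.644, 0.152, 0.061])]
top upright_rear [(0.67, [0.528, 0.002, 0.054]), (0.32, [0.541, 0.399, 0.127])]
top rib_left [(0.32, [0.605, -0.389, 0.016])]
top upright_front [(0.47, [0.64, 0.015, 0.014])]
top seat [(0.86, [0.64, 0.014, 0.016])]
top tape_measure [(0.77, [0.647, 0.152, 0.063])]
top pipe_offcut [(0.83, [0.672, -0.142, 0.035]), (0.36, [0.342, 0.336, 0.008])]
top water_bottle [(0.86, [0.544, 0.399, 0.134])]
top wrench [(0.96, [0.404, -0.347, 0.008])]
top brush [(0.87, [0.609, -0.39, 0.017])]
top square [(0.96, [0.341, 0.333, 0.007])]
scene bracket [(0.97, [0.561, -0.007, 0.036]), (0.89, [0.346, -0.102, 0.014])]
scene fixture [
[... 655 characters left out ...]
 0.334, 0.008])]
scene square [(0.87, [0.37, 0.335, 0.008]), (0.3, [0.413, -0.348, 0.007])]
top [[436.4, 0.0, 321.3], [0.0, 436.4, 239.7], [0.0, 0.0, 1.0]] -0.10981163151491122 [[0.009, 0.989, -0.145, 0.395], [-1.0, 0.011, 0.014, 0.028], [0.016, 0.145, 0.989, 1.022], [0.0, 0.0, 0.0, 1.0]]
scene [[583.1, 0.0, 312.8], [0.0, 583.1, 238.9], [0.0, 0.0, 1.0]] -0.09642733351882847 [[0.211, -0.617, 0.758, 1.615], [0.977, 0.145, -0.154, -0.203], [-0.015, 0.774, 0.633, 0.984], [0.0, 0.0, 0.0, 1.0]]
wrist [[367.2, 0.0, 324.0], [0.0, 367.2, 236.8], [0.0, 0.0, 1.0]] -0.07293527749873778 [[0.403, -0.877, -0.26, 0.179], [0.915, 0.386, 0.116, 0.603], [-0.001, -0.285, 0.959, 0.385], [0.0, 0.0, 0.0, 1.0]]
1.6
```

```bash
python3 - <<'E'
import cv2,numpy as np
a=cv2.imread('pics/top0.png');b=cv2.imread('pics/scene0.png')
# crop region
cv2.imwrite('pics/topc.png',cv2.resize(a[60:300,200:460],None,fx=2.5,fy=2.5,interpolation=cv2.INTER_CUBIC))
E
```

```text
(no output)
```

View pics/scene0.png

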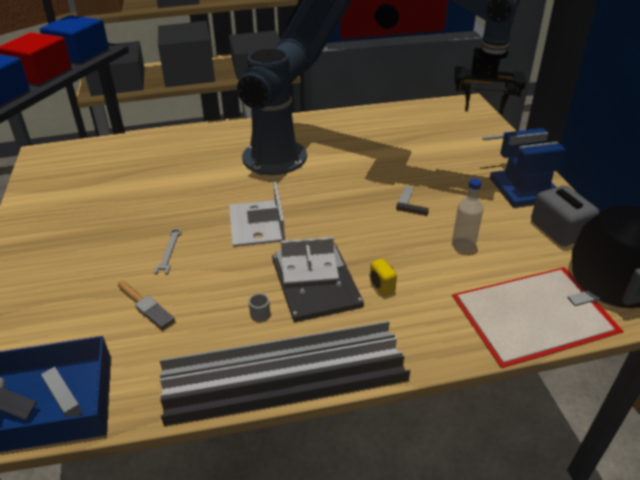

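View pics/topc.png

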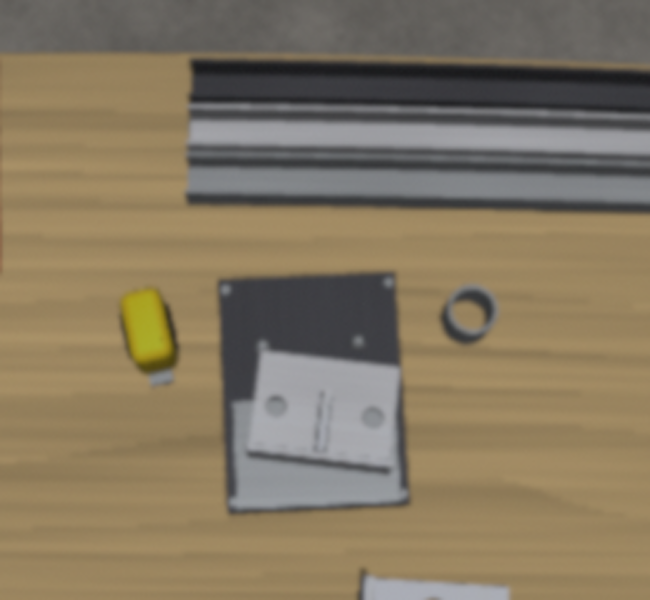

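```bash
cat > h.py <<'E'
import numpy as np,cv2
from scipy.optimize import least_squares
def proj(m,P):
    P=np.atleast_2d(P);T=np.linalg.inv(m['pose']);q=P@T[:3,:3].T+T[:3,3]
    a=np.c_[q[:,0],-q[:,1]]/-q[:,2:3];a=a*(1+m['k1']*(a**2).sum(1,keepdims=True))
    K=m['camera_matrix'];return a@np.array(K)[:2,:2].T+np.array(K)[:2,2]
def body(p,L,z0=0):  # p = x,y(mm),yaw(deg); L in mm -> world m
    L=np.atleast_2d(L).astype(float);c,s=np.cos(np.radians(p[2])),np.sin(np.radians(p[2]))
    return np.c_[p[0]+c*L[:,0]-s*L[:,1],p[1]+s*L[:,0]+c*L[:,1],L[:,2]+z0]/1000
def fit(m,L,uv,p0,z0=0):
    f=lambda p:(proj(m,body(p,L,z0))-uv).ravel()
    r=least_squares(f,p0,loss='soft_l1');return r.x,np.round(f(r.x).reshape(-1,2),1)
FC=[[70,85,18],[70,-85,18],[-155,-85,18],[-155,85,18]]
PINS=[[0,45,29.5],[0,-45,29.5]]
HO=[[0,45,6],[0,-45,6]]   # bracket frame
FT=[[50,65,6],[50,-65,6]]
def rel(f,b):
    d=np.array(b[:2])-f[:2];t=np.radians(f[2]);return np.round([np.cos(t)*d[0]+np.sin(t)*d[1],-np.sin(t)*d[0]+np.cos(t)*d[1],b[2]-f[2]],1)
E
python3 - <<'E'
from h import *
from rig import camera_model,readout
m=camera_model('top')
u=lambda l:np.array(l)/2.5+[200,60]
f,r=fit(m,FC+PINS,u([[219,281],[394,275],[408,503],[230,513],[263,346],[358,341]]),[640,15,0]);print(f,r.tolist())
b,r=fit(m,HO+FT,u([[276,405],[373,417],[264,351],[400,366]]),[580,0,-10],30);print(b,r.tolist(),rel(f,b))
E
```

```text
[641.05768755   7.57092579   3.5377283 ] [[-0.6, -0.6], [0.4, -1.5], [1.2, 0.9], [-1.0, 0.7], [-0.2, -0.1], [0.3, 0.1]]
[575.86618722  -5.96635153  -6.19837525] [[0.2, 0.1], [0.3, -0.1], [-1.0, -0.4], [0.3, 0.3]] [-65.9  -9.5  -9.7]
```

Emit:
send_rows([
  [[0, 0, -5.46, 0, 0, 0, 1], [0, 0, -5.46, 0, 0, 0, 1], [0, 0, -5.46, 0, 0, 0, 1], [0, 0, -5.46, 0, 0, 0, 1], [0, 0, -5.46, 0, 0, 0, 1]],
])

```text
time_s: 2.1
position: [0.2518, 0.572, 0.2226]
tcp_rot: [[-0.998, -0.066, 0.0], [-0.066, 0.998, 0.0], [-0.0, 0.0, -1.0]]
force: [-0.2, 0.6, 0.2]
opening: 0.999
```

Emit:
send_rows([
  [[0, 0, 0, -1.4, -3.9, -0.2, 1], [0, 0, 0, -1.4, -3.9, -0.2, 1], [0, 0, 0, -1.4, -3.9, -0.2, 1], [0, 0, 0, -1.4, -3.9, -0.2, 1], [0, 0, 0, -1.4, -3.9, -0.2, 1]],
])

```text
time_s: 2.6
position: [0.3342, 0.3803, 0.2328]
tcp_rot: [[-0.998, -0.062, 0.001], [-0.062, 0.998, 0.0], [-0.001, 0.0, -1.0]]
force: [0.4, 0.1, -0.9]
opening: 1.003
```

Emit:
send_rows([
  [[0, 0, 0, -1.4, -3.9, -0.2, 1], [0, 0, 0, -1.4, -3.9, -0.2, 1], [0, 0, 0, -1.4, -3.9, -0.2, 1], [0, 0, 0, -1.4, -3.9, -0.2, 1], [0, 0, 0, -1.4, -3.9, -0.2, 1]],
])

```text
time_s: 3.1
position: [0.4162, 0.1898, 0.2429]
tcp_rot: [[-0.998, -0.062, 0.001], [-0.062, 0.998, 0.0], [-0.001, 0.0, -1.0]]
force: [-0.8, 0.9, 0.4]
opening: 1.002
```

Emit:
send_rows([
  [[0, 0, 0, -1.4, -3.9, -0.2, 1], [0, 0, 0, -1.4, -3.9, -0.2, 1], [0, 0, 0, -1.4, -3.9, -0.2, 1], [0, 0, 0, -1.4, -3.9, -0.2, 1], [0, 0, 0, -1.4, -3.9, -0.2, 1]],
])

```text
time_s: 3.6
position: [0.498, -0.0007, 0.2529]
tcp_rot: [[-0.998, -0.061, 0.001], [-0.061, 0.998, 0.0], [-0.001, -0.0, -1.0]]
force: [0.9, 0.2, -0.7]
opening: 1.0
```

```bash
python3 - <<'E'
from rig import capture,camera_model,spot_in
from h import *
m=camera_model('wrist');im=capture('wrist');cv2.imwrite('pics/w0.png',im)
f=[641,7.6,3.5];b=[576,-6,-6.2]
print(proj(m,body(f,FC+PINS)).round().tolist(),proj(m,body(b,HO+FT,30)).round().tolist())
cv2.imwrite('pics/w0v.png',cv2.resize(im,(800,600),interpolation=cv2.INTER_CUBIC))
E
```

```text
[[391.0, 368.0], [258.0, 367.0], [247.0, 193.0], [402.0, 193.0], [363.0, 324.0], [287.0, 324.0]] [[356.0, 281.0], [276.0, 268.0], [364.0, 323.0], [253.0, 306.0]]
```

View pics/w0v.png

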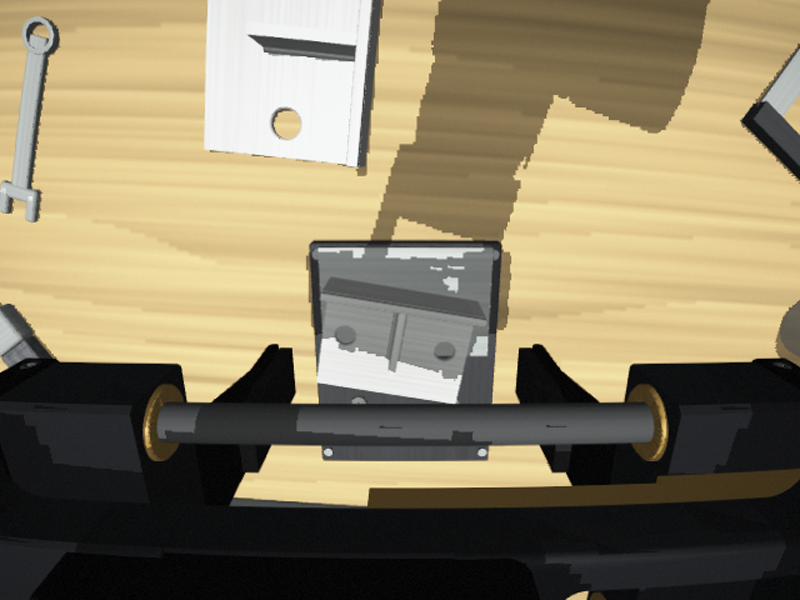

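Emit:
send_rows([
  [[0, 0, 0, 0.2, -0.2, 3.5, 1], [0, 0, 0, 0.2, -0.2, 3.5, 1], [0, 0, 0, 0.2, -0.2, 3.5, 1], [0, 0, 0, 0.1, -0.2, 3.5, 1], [0, 0, 0, 0, -0.1, 3.5, 1]],
])

```text
time_s: 4.15
position: [0.4913, -0.0085, 0.0766]
tcp_rot: [[-0.998, -0.061, 0.001], [-0.061, 0.998, -0.0], [-0.001, -0.0, -1.0]]
force: [0.5, 0.3, -0.2]
opening: 1.0
```

Emit:
send_rows([
  [[0, 0, 0, 0, 0, 1.5, 1], [0, 0, 0, 0, 0, 1.5, 1], [0, 0, 0, 0, 0, 1.0, 1], [0, 0, 0, 0, 0, 0, 1], [0, 0, 0, 0, 0, 0, 1]],
])

```text
time_s: 4.65
position: [0.4914, -0.0083, 0.0379]
tcp_rot: [[-0.998, -0.062, 0.001], [-0.062, 0.998, -0.0], [-0.001, -0.0, -1.0]]
force: [-0.4, 0.3, -0.9]
opening: 1.001
```

Emit:
send_rows([
  [[0, 0, 0, -0.5, 0, 0, 1], [0, 0, 0, -0.5, 0, 0, 1], [0, 0, 0, -0.4, 0, 0, 1], [0, 0, 0, -0.4, 0, 0, 1], [0, 0, 0, -0.3, 0, 0, 1]],
])

```text
time_s: 5.15
position: [0.512, -0.0071, 0.0377]
tcp_rot: [[-0.998, -0.062, -0.001], [-0.062, 0.998, 0.0], [0.001, 0.0, -1.0]]
force: [-1.0, -1.6, 0.7]
opening: 1.0
```

Emit:
send_rows([
  [[0, 0, 0, -0.3, 0, 0, 1], [0, 0, 0, -0.3, 0, 0, 1], [0, 0, 0, -0.3, 0, 0, 1], [0, 0, 0, -0.3, 0, 0, 1], [0, 0, 0, -0.3, 0, 0, 1]],
])

```text
time_s: 5.65
position: [0.5264, -0.006, 0.0375]
tcp_rot: [[-0.998, -0.062, -0.002], [-0.062, 0.998, 0.0], [0.002, 0.0, -1.0]]
force: [-3.3, -1.2, 2.2]
opening: 1.001
```

```bash
python3 - <<'E'
from rig import capture,camera_model
from h import *
im=capture('top');cv2.imwrite('pics/t1.png',im)
w=capture('wrist');
a=cv2.resize(im[130:270,260:400],None,fx=4,fy=4,interpolation=cv2.INTER_CUBIC)[:,:380+100]
b=cv2.resize(w,(320,240))
o=np.zeros((560,800,3),np.uint8);o[:,:480]=a;o[:240,480:]=b;cv2.imwrite('pics/t1v.png',o)
E
```

```text
(no output)
```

View pics/t1v.png

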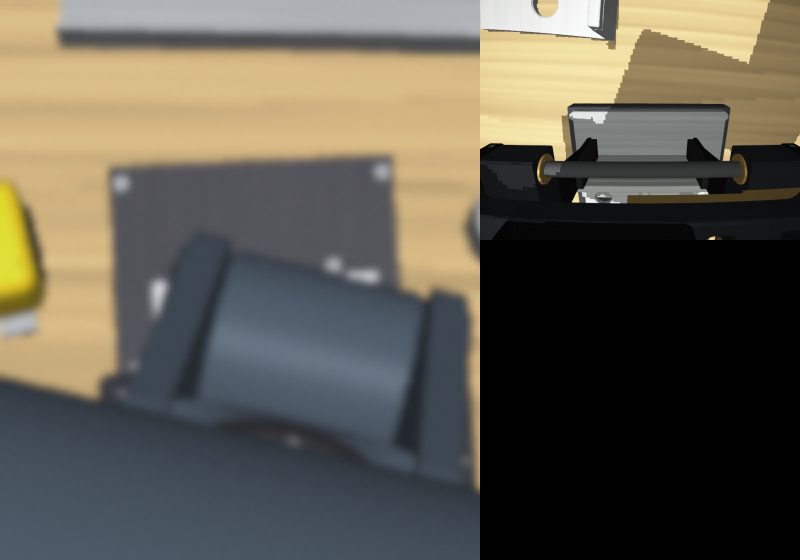

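Emit:
send_rows([
  [[0, 0, 0, -0.2, 0, 0, 1], [0, 0, 0, -0.2, 0, 0, 1], [0, 0, 0, -0.2, 0, 0, 1], [0, 0, 0, -0.2, 0, 0, 1], [0, 0, 0, -0.2, 0, 0, 1]],
])

```text
time_s: 6.25
position: [0.5374, -0.0055, 0.0375]
tcp_rot: [[-0.998, -0.062, 0.0], [-0.062, 0.998, -0.0], [-0.0, -0.0, -1.0]]
force: [-2.4, 0.1, 0.5]
opening: 1.001
```

Emit:
send_rows([
  [[0, 0, 0, 1.0, 0, 0, 1], [0, 0, 0, 0, 0, -4.5, 1], [0, 0, 0, 0, 0, -4.9, 1], [0, 0, 0, 1.0, 0, -4.8, 1], [0, 0, 0, 1.5, 0, -4.5, 1]],
])

```text
time_s: 6.75
position: [0.503, -0.0081, 0.2268]
tcp_rot: [[-0.998, -0.062, 0.004], [-0.062, 0.998, -0.001], [-0.004, -0.001, -1.0]]
force: [1.0, -0.4, 0.0]
opening: 1.001
```

```bash
python3 - <<'E'
from rig import capture,camera_model
from h import *
m=camera_model('wrist');w=capture('wrist');cv2.imwrite('pics/w1.png',w)
s=capture('scene');cv2.imwrite('pics/s1.png',s)
o=np.zeros((480,800,3),np.uint8);o[:,:]=0
a=cv2.resize(w[150:390,220:430],None,fx=2,fy=2,interpolation=cv2.INTER_CUBIC)
b=cv2.resize(s[220:340,260:355],None,fx=4,fy=4,interpolation=cv2.INTER_CUBIC)
o[:,:420]=a;o[:,420:]=b;cv2.imwrite('pics/v2.png',o)
np.savez('w1.npz',**{k:np.array(v) for k,v in m.items()})
f=[641,7.6,3.5];print(proj(m,body(f,FC+PINS)).round().tolist())
E
```

```text
[[401.0, 377.0], [261.0, 377.0], [249.0, 192.0], [416.0, 192.0], [372.0, 332.0], [291.0, 332.0]]
```

View pics/v2.png

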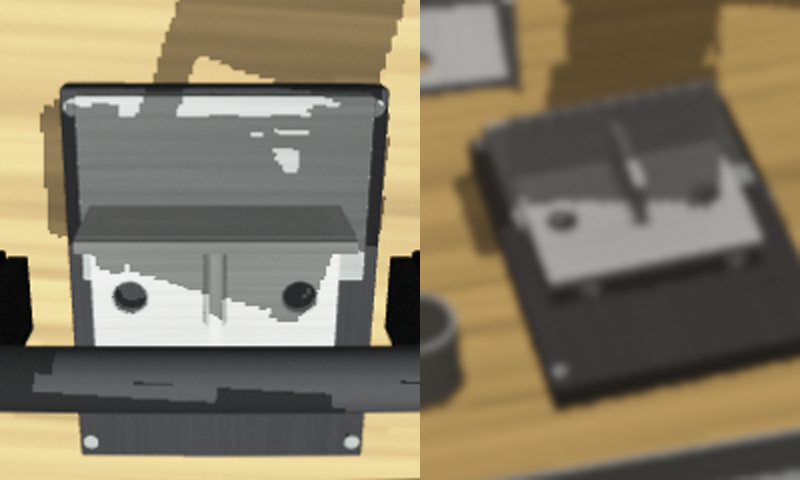

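```bash
python3 - <<'E'
from h import *
m=dict(np.load('w1.npz'))
u=lambda l:np.array(l)/2+[220,150]
f,r=fit(m,FC,u([[389,455-0],[81,455],[61,86],[389,87]])*1.0 if 0 else u([[360,455],[81,455],[61,86],[389,87]]),[641,7,3]);print(f,r.tolist())
# holes and wall-top corners (front-edge top, rear-edge top)
L=HO+[[-50,65,51],[-50,-65,51]]
b,r=fit(m,L[:2],u([[300,297],[130,297]]),[590,0,3],30);print(b,r.tolist(),rel(f,b))
print(((proj(m,body(b,[[-50,65,51],[-50,-65,51],[-44,65,51],[-44,-65,51]],30))-[220,150])*2).round().tolist())
E
```

```text
[642.44413371   7.14513432   3.32558296] [[0.5, 0.4], [-0.3, 0.0], [-1.3, -0.2], [0.8, -0.0]]
[5.97347343e+02 1.14536457e-01 3.55119711e+00] [[-0.1, -0.0], [0.1, -0.0]] [-45.4  -4.4   0.2]
[[360.0, 241.0], [72.0, 241.0], [359.0, 253.0], [73.0, 253.0]]
```

Emit:
send_rows([
  [[0, 0, 0, -1.6, 0.05, 1.0, -0.2], [0, 0, 0, -1.6, 0.05, 1.0, -0.2], [0, 0, 0, -1.6, 0.05, 1.0, -0.2], [0, 0, 0, -1.6, 0.05, 1.0, -0.2], [0, 0, 0, -1.6, 0.05, 1.0, -0.2]],
])

```text
time_s: 7.35
position: [0.5823, -0.0003, 0.1732]
tcp_rot: [[-0.998, -0.061, 0.0], [-0.061, 0.998, 0.0], [-0.0, 0.0, -1.0]]
force: [1.2, 0.4, -0.5]
opening: 0.63
```

Emit:
send_rows([
  [[0, 0, 0, 0, 0, 1.5, -0.2], [0, 0, 0, 0, 0, 1.5, -0.2], [0, 0, 0, 0, 0, 1.5, -0.2], [0, 0, 0, 0, 0, 1.5, -0.2], [0, 0, 0, 0, 0, 0, -0.2]],
])

```text
time_s: 7.85
position: [0.5799, -0.0, 0.1118]
tcp_rot: [[-0.998, -0.061, -0.005], [-0.061, 0.998, 0.001], [0.005, 0.001, -1.0]]
force: [-1.7, 1.7, 0.7]
opening: 0.407
```

Emit:
send_rows([
  [[0, 0, 0, 0, 0, 2.0, -0.2], [0, 0, 0, 0, 0, 2.0, -0.2], [0, 0, 0, 0, 0, 1.5, -0.2], [0, 0, 0, 0, 0, 1.2, -0.2], [0, 0, 0, 0, 0, 0, -0.2]],
])

```text
time_s: 8.35
position: [0.5809, -0.0002, 0.0462]
tcp_rot: [[-0.998, -0.061, -0.002], [-0.061, 0.998, 0.0], [0.002, 0.001, -1.0]]
force: [0.3, 0.9, 0.5]
opening: 0.401
```

Emit:
send_rows([
  [[0, 0, 0, 0, 0.4, 0, -0.2], [0, 0, 0, 0, 0.4, 0, -0.2], [0, 0, 0, 0, 0.2, 0, -0.2], [0, 0, 0, 0, 0.2, 0, -0.2], [0, 0, 0, 0, 0, 0, -0.2]],
])

```text
time_s: 8.85
position: [0.5812, 0.0121, 0.048]
tcp_rot: [[-0.998, -0.062, 0.001], [-0.062, 0.998, -0.0], [-0.001, -0.0, -1.0]]
force: [0.6, -0.0, 0.3]
opening: 0.397
```

Emit:
send_rows([
  [[0, 0, 0, 0, 0.2, 0, -0.2], [0, 0, 0, 0, 0.2, 0, -0.2], [0, 0, 0, 0, 0.2, 0, -0.2], [0, 0, 0, 0, 0, 0, -0.2], [0, 0, 0, 0, 0, 0, -0.2]],
])

```text
time_s: 9.35
position: [0.581, 0.0175, 0.0477]
tcp_rot: [[-0.998, -0.062, 0.001], [-0.062, 0.998, -0.0], [-0.001, -0.0, -1.0]]
force: [0.4, -1.7, 1.9]
opening: 0.398
```

Emit:
send_rows([
  [[0, 0, 0, 0, -0.7, 0, -0.2], [0, 0, 0, 0, 0, -4.0, -0.2], [0, 0, 0, 0, 0, -4.5, -0.2], [0, 0, 0, 1.6, -0.2, -4.6, 1], [0, 0, 0, 3.0, -0.3, -3.0, 1]],
])

```text
time_s: 9.85
position: [0.538, 0.0024, 0.2116]
tcp_rot: [[-0.998, -0.062, 0.006], [-0.062, 0.998, -0.001], [-0.006, -0.001, -1.0]]
force: [-0.0, 0.3, 0.3]
opening: 0.507
```

Emit:
send_rows([
  [[0, 0, 0, 3.0, -0.3, -1.8, 1], [0, 0, 0, 0.6, -0.3, 0, 1], [0, 0, 0, 0, 0, 0, 1], [0, 0, 0, 0, 0, 0, 1], [0, 0, 0, 0, 0, 0, 1]],
])

```text
time_s: 10.35
position: [0.5006, -0.0053, 0.2255]
tcp_rot: [[-0.998, -0.062, -0.001], [-0.062, 0.998, 0.001], [0.001, 0.001, -1.0]]
force: [0.0, 0.2, 0.9]
opening: 0.943
```

```bash
python3 - <<'E'
from rig import capture,camera_model
from h import *
m=camera_model('wrist');w=capture('wrist');cv2.imwrite('pics/w2.png',w)
cv2.imwrite('pics/v3.png',cv2.resize(w[170:390,220:440],None,fx=2.7,fy=2.7,interpolation=cv2.INTER_CUBIC))
np.savez('w2.npz',**{k:np.array(v) for k,v in m.items()})
E
```

```text
(no output)
```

View pics/v3.png

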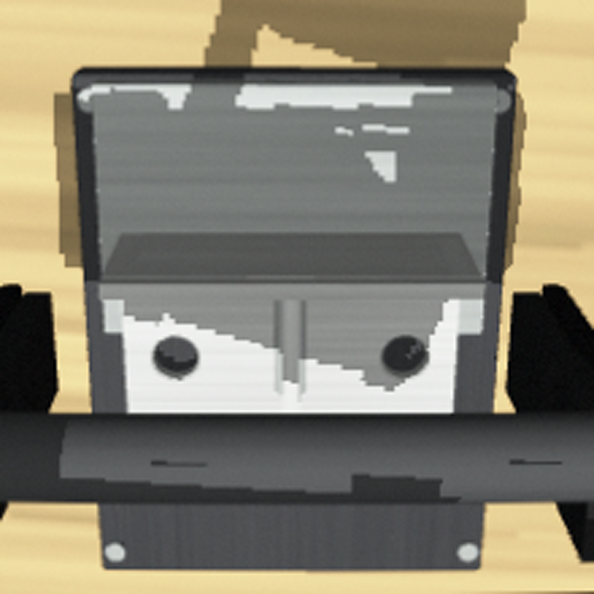

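```bash
python3 - <<'E'
from h import *
m=dict(np.load('w2.npz'))
u=lambda l:np.array(l)/2.7+[220,170]
f,r=fit(m,FC,u([[481,569],[103,569],[72,70],[516,72]]),[641,7,3]);print(f,r.tolist())
b,r=fit(m,HO,u([[405,355],[176,357]]),[590,0,3],30);print(b,r.tolist(),rel(f,b))
E
```

```text
[641.98992456   7.39195731   3.43401688] [[0.2, 0.3], [-0.5, 0.2], [-0.8, 0.1], [1.2, -0.4]]
[596.93459362   3.38900217   4.05327915] [[0.1, 0.0], [-0.1, 0.0]] [-45.2  -1.3   0.6]
```

Emit:
send_rows([
  [[0, 0, 0, -0.5, 0.1, 3.7, 1], [0, 0, 0, -0.5, 0.1, 3.7, 1], [0, 0, 0, -0.5, 0.1, 3.7, 1], [0, 0, 0, -0.5, 0, 3.7, 1], [0, 0, 0, -0.4, 0, 3.5, 1]],
])

```text
time_s: 10.9
position: [0.5243, -0.0006, 0.041]
tcp_rot: [[-0.998, -0.062, -0.001], [-0.062, 0.998, 0.0], [0.001, 0.0, -1.0]]
force: [-0.5, -0.2, 0.9]
opening: 0.997
```

Emit:
send_rows([
  [[0, 0, 0, 0, 0, 0.2, 1], [0, 0, 0, -0.4, 0, 0, 1], [0, 0, 0, -0.4, 0, 0, 1], [0, 0, 0, -0.4, 0, 0, 1], [0, 0, 0, -0.4, 0, 0, 1]],
])

```text
time_s: 11.4
position: [0.5393, 0.0001, 0.0431]
tcp_rot: [[-0.998, -0.062, -0.001], [-0.062, 0.998, -0.0], [0.001, -0.0, -1.0]]
force: [-4.6, -0.5, 2.8]
opening: 1.001
```

Emit:
send_rows([
  [[0, 0, 0, -0.3, 0, 0, 1], [0, 0, 0, -0.3, 0, 0, 1], [0, 0, 0, -0.3, 0, 0, 1], [0, 0, 0, -0.3, 0, 0, 1], [0, 0, 0, -0.3, 0, 0, 1]],
])

```text
time_s: 11.9
position: [0.5544, 0.0012, 0.0415]
tcp_rot: [[-0.998, -0.062, -0.001], [-0.062, 0.998, 0.0], [0.001, 0.0, -1.0]]
force: [-4.7, -0.4, 4.2]
opening: 0.998
```

Emit:
send_rows([
  [[0, 0, 0, -0.3, 0, 0, 1], [0, 0, 0, -0.3, 0, 0, 1], [0, 0, 0, -0.3, 0, 0, 1], [0, 0, 0, -0.3, 0, 0, 1], [0, 0, 0, -0.3, 0, 0, 1]],
])

```text
time_s: 12.4
position: [0.5705, 0.0019, 0.0414]
tcp_rot: [[-0.998, -0.062, 0.001], [-0.062, 0.998, -0.0], [-0.001, -0.0, -1.0]]
force: [-2.0, 0.2, -0.6]
opening: 0.999
```

Emit:
send_rows([
  [[0, 0, 0, -0.2, 0, 0, 1], [0, 0, 0, -0.2, 0, 0, 1], [0, 0, 0, -0.2, 0, 0, 1], [0, 0, 0, -0.1, 0, 0, 1], [0, 0, 0, -0.1, 0, 0, 1]],
])

```text
time_s: 12.9
position: [0.5784, 0.0024, 0.0416]
tcp_rot: [[-0.998, -0.062, 0.002], [-0.062, 0.998, -0.0], [-0.002, -0.0, -1.0]]
force: [0.1, 0.3, -0.4]
opening: 1.0
```

Emit:
send_rows([
  [[0, 0, 0, -0.1, 0, 0, 1], [0, 0, 0, -0.1, 0, 0, 1], [0, 0, 0, -0.1, 0, 0, 1], [0, 0, 0, 0, 0, 0, 1], [0, 0, 0, 0, 0, 0, 1]],
])

```text
time_s: 13.4
position: [0.5807, 0.0027, 0.0416]
tcp_rot: [[-0.998, -0.062, 0.0], [-0.062, 0.998, -0.0], [-0.0, -0.0, -1.0]]
force: [-0.8, 0.3, -0.5]
opening: 0.999
```

```bash
python3 - <<'E'
from rig import capture,camera_model
from h import *
s=capture('scene');w=capture('wrist')
o=np.zeros((480,800,3),np.uint8)
o[:,:420]=cv2.resize(s[220:340,260:365],None,fx=4,fy=4,interpolation=cv2.INTER_CUBIC)
o[:,420:]=cv2.resize(w[170:410,220:410],None,fx=2,fy=2,interpolation=cv2.INTER_CUBIC)
cv2.imwrite('pics/v4.png',o)
E
```

```text
(no output)
```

View pics/v4.png

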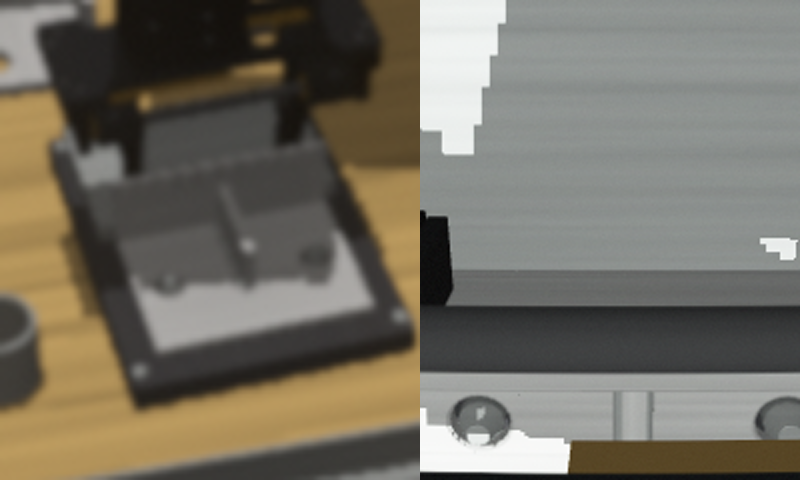

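Emit:
send_rows([
  [[0, 0, 0, 1.0, 0, 0, 1], [0, 0, 0, 0.5, 0, -4.5, 1], [0, 0, 0, 1.0, 0, -4.8, 1], [0, 0, 0, 2.0, 0, -4.5, 1], [0, 0, 0, 3.0, 0, -4.0, 1]],
])

```text
time_s: 14.0
position: [0.5057, -0.0022, 0.2215]
tcp_rot: [[-0.998, -0.062, 0.002], [-0.062, 0.998, -0.001], [-0.002, -0.001, -1.0]]
force: [-0.3, -0.7, 0.7]
opening: 1.0
```

Emit:
send_rows([
  [[0, 0, 0, 1.5, 0, 0, 1], [0, 0, 0, 0, 0, 0, 1], [0, 0, 0, 0, 0, 0, 1], [0, 0, 0, 0, 0, 0, 1], [0, 0, 0, 0, 0, 0, 1]],
])

```text
time_s: 14.5
position: [0.4911, -0.0029, 0.2185]
tcp_rot: [[-0.998, -0.062, -0.001], [-0.062, 0.998, 0.0], [0.001, 0.0, -1.0]]
force: [-0.1, 0.3, 0.1]
opening: 1.002
```

```bash
python3 - <<'E'
from rig import capture,camera_model
from h import *
m=camera_model('wrist');s=capture('scene');w=capture('wrist')
o=np.zeros((480,800,3),np.uint8)
o[:,:400]=cv2.resize(s[220:340,265:365],None,fx=4,fy=4,interpolation=cv2.INTER_CUBIC)
o[:,400:]=cv2.resize(w[180:420,230:430],None,fx=2,fy=2,interpolation=cv2.INTER_CUBIC)
cv2.imwrite('pics/v5.png',o)
f=[642,7.4,3.43];M=camera_model('scene')
L=[[50,65,6],[50,-65,6],[-50,65,51],[-50,-65,51]]
for z in (18,30):
  print(z,((proj(M,body(f,L,z))-[265,220])*4).round().tolist(),((proj(m,body(f,HO+L[2:],z))-[230,180])*2+[400,0]).round().tolist())
np.savez('w3.npz',**{k:np.array(v) for k,v in m.items()})
E
```

```text
18 [[348.0, 301.0], [132.0, 347.0], [298.0, 135.0], [87.0, 176.0]] [[672.0, 328.0], [511.0, 328.0], [728.0, 290.0], [457.0, 290.0]]
30 [[349.0, 286.0], [131.0, 332.0], [298.0, 119.0], [86.0, 160.0]] [[675.0, 340.0], [509.0, 340.0], [732.0, 303.0], [453.0, 303.0]]
```

View pics/v5.png

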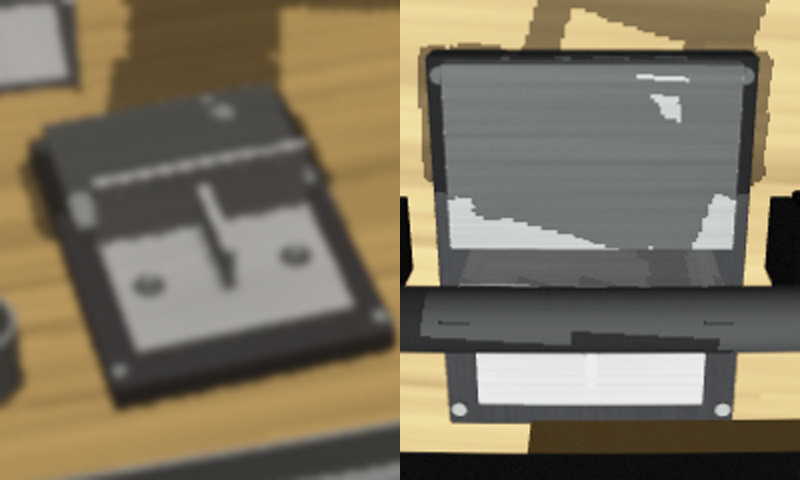

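```bash
python3 - <<'E'
from h import *
from rig import camera_model
M=camera_model('scene');W=dict(np.load('w3.npz'))
f=[642,7.4,3.43]
s=lambda P:((proj(M,P)-[265,220])*4).round().tolist()
w=lambda P:((proj(W,P)-[230,180])*2+[400,0]).round().tolist()
print('base',s(body(f,FC)),w(body(f,FC)))
print('ledge edge',s(body(f,[[-53,75,30],[-53,-75,30]])),w(body(f,[[-53,75,30],[-53,-75,30]])))
print('wall top',s(body(f,[[-50,65,69],[-50,-65,69],[-44,65,69],[-44,-65,69]])))
print('holes z18',s(body(f,HO,18)),'front foot wrist',w(body(f,FT,18)),w(body(f,FT,30)))
print('rib top front/rear',s(body(f,[[16,0,54],[-44,0,54],[16,0,24]])))
o=cv2.imread('pics/v5.png');cv2.imwrite('pics/v6.png',cv2.resize(o[80:410,30:400],None,fx=1.8,fy=1.8,interpolation=cv2.INTER_CUBIC))
E
```

```text
base [[392.0, 325.0], [107.0, 386.0], [21.0, 136.0], [277.0, 87.0]] [[733.0, 423.0], [449.0, 422.0], [424.0, 53.0], [761.0, 53.0]]
ledge edge [[311.0, 177.0], [73.0, 224.0]] [[734.0, 247.0], [450.0, 247.0]]
wall top [[298.0, 135.0], [87.0, 176.0], [301.0, 141.0], [90.0, 182.0]]
holes z18 [[290.0, 251.0], [144.0, 281.0]] front foot wrist [[703.0, 402.0], [480.0, 402.0]] [[706.0, 416.0], [477.0, 415.0]]
rib top front/rear [[224.0, 247.0], [196.0, 180.0], [225.0, 284.0]]
```

View pics/v6.png

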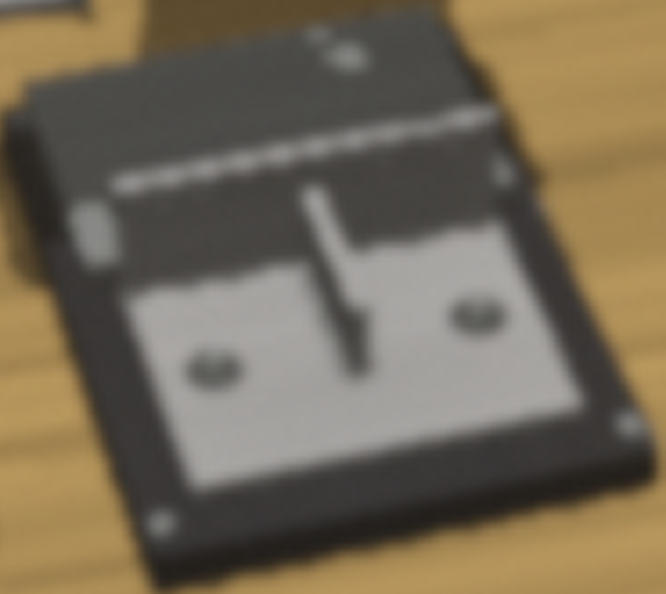

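Emit:
send_rows([
  [[0, 0, 0, -1.5, 0, 0, 1], [0, 0, 0, -1.5, 0, 0, 1], [0, 0, 0, -1.5, 0, 0, 1], [0, 0, 0, -1.5, 0, 0, 1], [0, 0, 0, 0, 0, 0, 1]],
])

```text
time_s: 15.1
position: [0.5527, 0.0007, 0.219]
tcp_rot: [[-0.998, -0.062, 0.001], [-0.062, 0.998, -0.0], [-0.001, -0.0, -1.0]]
force: [-0.2, -0.2, -0.0]
opening: 1.006
```

```bash
python3 - <<'E'
from rig import capture,camera_model
from h import *
m=camera_model('wrist');w=capture('wrist')
cv2.imwrite('pics/v7.png',cv2.resize(w[140:340,220:440],None,fx=3,fy=3,interpolation=cv2.INTER_CUBIC))
f=[642,7.4,3.43]
g=lambda L,z=0:((proj(m,body(f,L,z))-[220,140])*3).round().tolist()
print('base',g(FC[2:]),'pins',g(PINS),'ledge',g([[-53,75,30],[-53,-75,30]]))
for z in (18,30):print(z,'holes',g(HO,z),'wall',g([[-50,65,51],[-50,-65,51]],z),'ribfront',g([[16,0,36]],z))
E
```

```text
base [[57.0, 10.0], [584.0, 11.0]] pins [[447.0, 466.0], [191.0, 465.0]] ledge [[542.0, 323.0], [97.0, 322.0]]
18 holes [[445.0, 459.0], [192.0, 458.0]] wall [[534.0, 373.0], [106.0, 372.0]] ribfront [[319.0, 541.0]]
30 holes [[449.0, 474.0], [189.0, 473.0]] wall [[542.0, 387.0], [99.0, 386.0]] ribfront [[319.0, 560.0]]
```

View pics/v7.png

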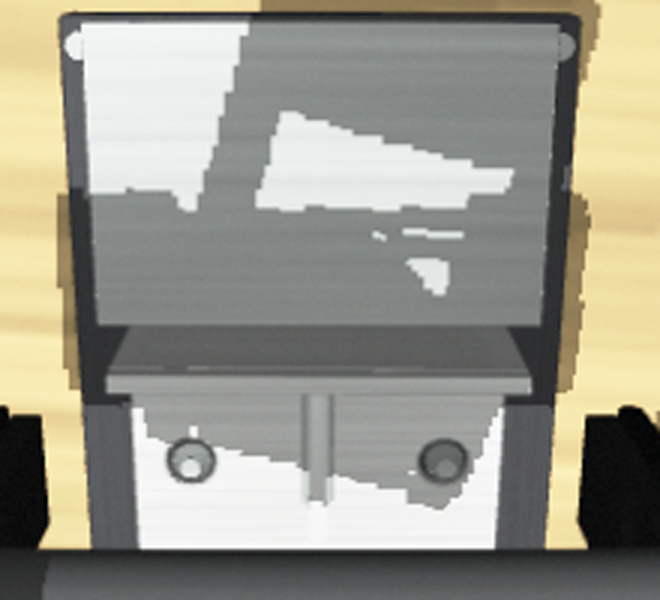

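```bash
python3 -c "
from rig import bot,readout
s=readout.read_state();print(s['time_s'],s['position'],s['force']);print(bot.hand_in())"
```

```text
15.15 [0.55104989 0.00084494 0.21884068] [-0.54128658  0.03504761  0.24784334]
the job is handed in; nothing more can be done
None
```

The bracket is seated over both pins, as far as the pictures can show, and the job is handed in at about 15 s. I used the smaller bracket on the fixture; the larger look-alike on the bench was left alone.

**What I did**
1. With both fingertips open behind the wall, I pushed the bracket straight. It started 66 mm short, 9.5 mm off to the right and 9.7° askew.
2. I nudged the rib sideways by about 3 to 4 mm to bring it in line.
3. I pushed the wall forward until the bracket came off the ledge and dropped. Nothing was gripped or lifted. The readings after each move call showed no more than about 7 N.

**Last checks**
- **Close wrist picture:** both pins show inside the holes. The holes and wall-top corners lie within 3 px of the seated prediction in a 3x enlarged crop, while a bracket still up on the ledge would sit about 14 px off.
- **Scene picture:** it agrees, apart from a steady offset of about 1 px that I put down to calibration.
- **Limit of the evidence:** flatness was judged from the pictures only, to about 1 to 2 mm.
- **Hand:** the fingertips are clear at 0.22 m with no force on them.
- **Other objects:** no move was planned to touch them. I did not re-measure their positions at the end.

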